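# Snap open the folding stand and lay the keys on it

### The job

Swing up the backrest of the white folding stand, by its orange crossbar, until it snaps over and stays open by itself. Then lay the grey key organizer flat in the middle of the bare part of that stand's base plate and let it go. Leave the black stand folded.

Things in the scene. Friction and masses are not known exactly. Their poses are not given: they have to be found in the camera images.
- stand: White plastic folding stand, fixed to the bench; base plate 100 x 100 x 8 mm. Origin: centre of the plate's underside, z up. Hinge axis along y at x = +40, z = 30 mm, between two cheeks (y = +-33 mm, tops 38 mm above the bench). Backrest leaf, 42 mm wide, 5 thick, folded level over the plate, pointing to -x, roughly to the robot. A like black stand is on the other side; left and right vary.
- stand_leaf (a joint): Backrest angle of the white stand, rad: 0 folded level, grows as the crossbar rises and swings over to +x, stop at 1.95 (open, leaning back). Over-centre spring: below about 1.05 it snaps back to folded, beyond that it snaps to the stop by itself and stays. Starting to lift takes about 3 N at the crossbar.
- stand_bar (a point): Centre of the white stand's orange crossbar: round, 12 mm thick, 50 mm long, along the stand's y, at the leaf's free end, 115 mm from the hinge axis. Folded, it is 30 mm above the bench, 25 mm beyond the plate's -x edge; its ends (4 mm proud of the leaf's sides) can be pinched from above and turn between the fingers as the leaf swings. Turns with the leaf; folded, axes as the stand's.
- stand_seat (a point): Point on the upper face of the white stand's base plate, 12 mm to -x of the plate's centre, 8 mm above the bench: the middle of the bare part, where the organizer belongs. The folded leaf covers it.
- organizer: Loose grey plastic key organizer, block 80 (x) x 30 (y) x 26 (z) mm, about 0.12 kg; origin: centre of its underside, z up. A steel clip 3 mm proud on top near -x pinches two steel keys that stick out to x = -78 mm, 15 mm up. On the stand it fits with the keys away from the backrest or sideways, not towards it. A dark wooden applicator of similar size lies farther from the robot.
- spare_leaf (a joint): Backrest angle of the black stand with the steel-coloured crossbar, same meaning; it is to stay folded (0).
Mind the look-alikes: they are no part of the job. Several things have the shape of the organizer; the one meant has the colours described above. What is shaped like the part that bears spare_leaf but pink is not meant.

How it is judged:
By the outcome, as a careful person would: the job done as asked, in the order asked, and still so for the second after the job is handed in, with the robot touching nothing.
It also fails if it takes over 51 s, if anything falls off the work surface, if the arm or the gripper's body presses on something with over 40 N, if the wrist force passes 120 N, or if a joint passes its speed limit or range.

### The arm

A 6-joint arm with a two-finger parallel gripper is mounted at the origin on the work surface. World frame = base frame: x ahead of the robot, y to its left, z up, the work surface at z = 0. Lengths are in m, angles in degrees, forces in N, time in s.
With the tool pointing down it reaches from about 0.35 to 0.875 m from the base axis. Payload 4.2 kg.
Tool frame: the origin (TCP) lies between the finger pads; the fingertips stand 8 mm ahead of it and the grasp point (between the pads) lies 11 mm behind it; x points along the fingers, y is the direction in which the jaws open and shut, and the axes are right-handed (so a half turn about x gives the same grasp; the last joint's range is limited). The gripper opens to 87 mm and grips with 3 to 60 N. Pads are 19 mm wide; open, the fingers measure 117 mm over their backs; the gripper's body (75 mm by 190 mm) begins 51 mm behind the grasp point.
Start: joints at [-52.792, 22.042, 0.453, 0, -68.411, -14.817], TCP at [0.238, -0.578, 0.231] pointing down, gripper open.
Joint ranges: [-179.83, 179.83], [-69.29, 118.12], [-61.27, 80.66], [-181.25, 117.63], [-171.15, -9.14], [-177.46, 177.46]. Speed limits (degrees/s): [159.86, 159.86, 180, 180, 180, 180].

### API

Orientations are given as a 3x3 rotation matrix whose columns are the frame's x, y, z axes.
In Python, from station import r gives the robot as it stands. The module is installed in compiled form; this text tells all that it offers.
- The arm moves only by the tool move_arm, never from a script. Its argument "increments" is one flat list of numbers, 7 for each row, row after row: the turn, a rotation vector about the tool's x, y, z in degrees, then the shift along the tool's x, y, z in m, then the finger opening in m, from 0 to 0.087. A call has 1 to 12 rows; each row is the pose to reach, as a shift and turn from the pose commanded when the call began, along the tool's axes at that moment; what a row does not reach only later rows make up. A row lasts 1/12 s, in which the tool goes at most 41.7 mm and 7.16 degrees, less where a joint would pass 70% of its speed; a pose out of reach is approached as far as the arm can. A call with a gripper value outside its range is refused whole. The fingers move at their own pace and stop on an object; the grip force is fixed at half the most. Time passes only in rows, so rows that repeat a pose let the fingers close. It gives the time, the measured TCP pose, the force and the opening at its end, in the units of the state.
- r.sense(): the state, without advancing time (a new reading comes with each control period).
- r.capture(name): name is "scene" or "top"; returns the picture (480x640x3 uint8, red, green, blue); there is no depth.
- r.calibration(name): a dict with "fx", "fy", "cx", "cy" (pixels), "rvec" (rotation vector, rad) and "tvec" (3), from world to camera coordinates, as OpenCV has them. Camera axes: x right, y down, z forward; pixel columns grow to the right and rows downward; lengths in m; the calibration is good to about 2 mm. A picture is of the moment at which its call begins. calibration takes no time and is no camera call.
- r.finish_job(): hands the job in, once; it reports no verdict.
The state is a dict: "time_s": time; "joints": joint angles; "joint_velocities": joint speeds; "effort": joint torques, N m; "tcp_pos": TCP position; "ee_rot": TCP orientation; "wrist_force": force on the tool from outside, world axes, zero at the start; "moment": the same for the moment, N m; "gripper_width": opening from 0.0 (shut) to 1.0 (fully open).
Only numpy, scipy, OpenCV 4.12 (cv2) and the standard library are available. Lean on these libraries where they do the work, as an engineer would, in place of code of your own. Each camera call takes 0.05 s, during which the arm holds its last target.

## Working session

There is one attempt and no reset: what is moved stays moved. The work goes in short steps, Python scripts to look and compute and a tool call to move; the robot and the scene stay as the last step left them, time stands still between calls to the robot, and variables do not carry over. Pictures are saved under pics/ and viewed, and the job is handed in when it is done.

Besides the shell and the picture viewer there is one more tool, called in YAML: its name, and indented under it one key for each argument. move_arm: Moves the arm, as the interface text tells. Its arguments: {"type":"object","properties":{"increments":{"type":"array","items":{"type":"number"}}},"required":["increments"]}

```bash
mkdir -p pics; python3 - <<'E'
from station import r
import cv2
for n in ("scene","top"):
    cv2.imwrite(f"pics/{n}0.png",r.capture(n)[:,:,::-1]); print(n,r.calibration(n))
s=r.sense();print(s)
E
```

```text
scene {'fx': 456.31292361146404, 'fy': 456.31292361146404, 'cx': 318.54648004855574, 'cy': 250.0162435508886, 'rvec': array([ 2.13938139,  1.04670702, -0.43712553]), 'tvec': array([-0.27945369, -0.24443884,  1.19582617])}
top {'fx': 474.69565202545266, 'fy': 474.69565202545266, 'cx': 323.7475584265586, 'cy': 245.61064670963734, 'rvec': array([ 2.18442563, -2.1258776 ,  0.18739699]), 'tvec': array([-0.04306719,  0.51194369,  0.85824218])}
{'time_s': 0.1, 'joints': array([-5.27915294e+01,  2.20880220e+01,  3.91434819e-01, -2.51843443e-02,
       -6.84099599e+01, -1.48177966e+01]), 'joint_velocities': array([ 0.09224583, -0.10908061,  0.06895224,  0.16714848,  0.0180608 ,
       -0.12980937]), 'effort': array([-4.94936212e-04, -3.91689849e+01,  1.87932962e+01,  4.23193216e+00,
        1.34355508e-02, -8.96027495e-05]), 'tcp_pos': array([ 0.23792746, -0.5774158 ,  0.22957788]), 'ee_rot': array([[-7.98994163e-04, -3.80769222e-01,  9.24669758e-01],
       [ 1.72818471e-03,  9.24668147e-01,  3.80770051e-01],
       [-9.99998187e-01,  1.90223318e-03, -8.07649054e-05]]), 'wrist_force': array([0.24746574, 0.08039659, 0.38531399]), 'moment': array([0.00668659, 0.009326  , 0.03639722]), 'gripper_width': 1.0049555352836868}
```

View pics/scene0.png

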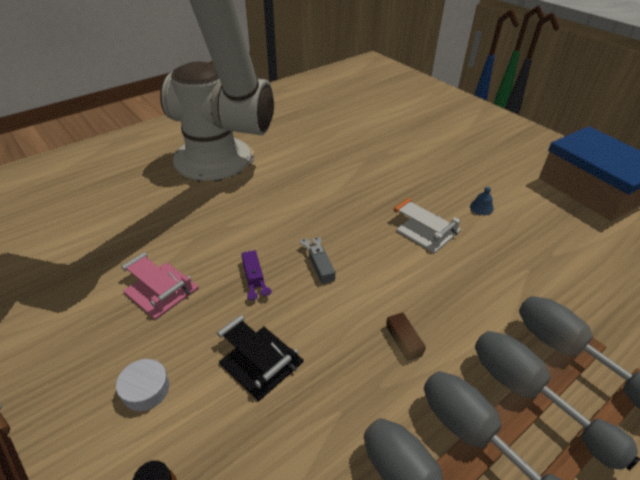

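View pics/top0.png

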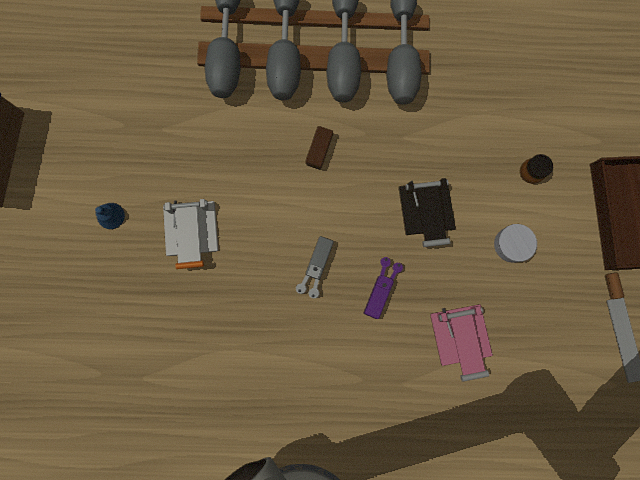

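Stands: white with the orange bar at top (190,235), black (428,212), pink (462,342). The white one fits because of its orange crossbar. Organizer-shaped things: grey with steel keys (318,265), purple (382,288), and the wooden applicator (320,147). The grey one fits. I'll confirm both in an enlarged crop.

```bash
cat > h.py <<'E'
import numpy as np,cv2
from station import r
def P(n,pts):
    c=r.calibration(n);K=np.array([[c['fx'],0,c['cx']],[0,c['fy'],c['cy']],[0,0,1.]])
    return cv2.projectPoints(np.array(pts,float).reshape(-1,3),c['rvec'],c['tvec'],K,None)[0].reshape(-1,2)
def B(n,u,v,z):
    c=r.calibration(n);R=cv2.Rodrigues(c['rvec'])[0]
    d=R.T@np.array([(u-c['cx'])/c['fx'],(v-c['cy'])/c['fy'],1]);o=-R.T@c['tvec']
    return o+d*(z-o[2])/d[2]
def crop(n,img,x0,y0,w,h,k): return cv2.resize(img[y0:y0+h,x0:x0+w],None,fx=k,fy=k,interpolation=cv2.INTER_CUBIC)
E
python3 - <<'E'
from h import *
t=cv2.imread('pics/top0.png');s=cv2.imread('pics/scene0.png')
a=crop(0,t,155,190,75,90,5);b=crop(0,t,285,225,65,90,5)
cv2.imwrite('pics/c1.png',np.hstack([a,b]))
a=crop(0,s,385,190,85,65,4.5);b=crop(0,s,290,230,55,65,4.5)
cv2.imwrite('pics/c2.png',np.hstack([a,b]))
E
```

```text
(no output)
```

View pics/c1.png

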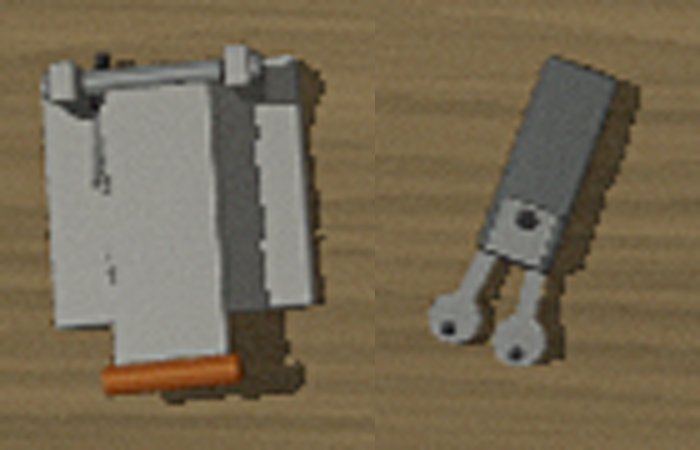

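View pics/c2.png

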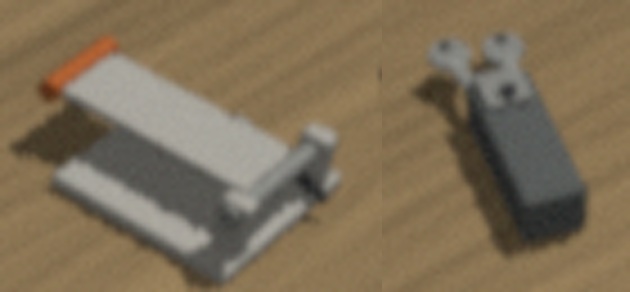

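```bash
cat > fit.py <<'E'
from h import *
from scipy.optimize import least_squares
def fit(obs,x0):
    def f(p):
        c,s=np.cos(p[2]),np.sin(p[2]);out=[]
        for n,l,uv in obs:
            w=[p[0]+(c*l[0]-s*l[1])/1e3,p[1]+(s*l[0]+c*l[1])/1e3,l[2]/1e3]
            out+=list(P(n,[w])[0]-np.array(uv))
        return np.array(out)
    q=least_squares(f,x0,loss='soft_l1');print(q.x[:2].round(4),np.degrees(q.x[2]).round(2));print(f(q.x).reshape(-1,2).round(1).tolist());return q.x
E
python3 - <<'E'
from fit import *
print(B('top',190,235,.03),B('top',320,258,.026))
S=[('top',(-50,50,8),(166.2,255.1)),('top',(-50,-50,8),(217.6,250.7)),('top',(50,-50,8),(214,202)),('top',(-75,25,30),(175.6,265.9)),('top',(-75,-25,30),(203,263.1)),
('scene',(-75,-25,30),(395.4,208.9)),('scene',(-75,25,30),(410,200.2)),('scene',(-50,-50,8),(397.5,230.4)),('scene',(50,-50,8),(433,252.4)),('scene',(50,50,8),(460.3,230.2))]
fit(S,[.5,.2,.0])
O=[('top',(40,15,26),(319.8,236.2)),('top',(40,-15,26),(333,241.6)),('top',(-40,15,26),(305.8,274.4)),('top',(-40,-15,26),(318.8,279.2)),
('scene',(40,-15,0),(322,283)),('scene',(40,15,0),(334.5,279)),('scene',(40,15,26),(334.9,271.4)),('scene',(40,-15,26),(320.5,275.4))]
fit(O,[.5,0,0])
E
```

```text
[0.52718897 0.22524744 0.03      ] [ 0.49071739 -0.02288573  0.026     ]
[0.5458 0.2298] 5.69
[[-0.3, -0.5], [0.4, 0.3], [1.9, -1.1], [0.6, -0.6], [-0.1, 0.4], [0.1, 0.2], [-0.2, -0.8], [-1.7, -3.1], [0.9, -1.6], [1.3, -1.6]]
[ 0.4909 -0.0221] -19.39
[[-0.1, -0.4], [1.3, -0.3], [-1.1, 0.2], [0.6, 1.0], [-1.4, 0.6], [0.7, 0.9], [0.8, -0.7], [0.2, -1.0]]
```

```bash
cat >> h.py <<'E'
from scipy.spatial.transform import Rotation as Ro
def Rt(yaw):
    a=np.radians(yaw);x=np.array([0,0,-1.]);y=np.array([-np.sin(a),np.cos(a),0]);return np.c_[x,y,np.cross(x,y)]
def inc(p,yaw):
    s=r.sense();R=s['ee_rot']
    print('now',s['tcp_pos'].round(4),'turn',Ro.from_matrix(R.T@Rt(yaw)).as_rotvec(degrees=True).round(2),'shift',(R.T@(np.array(p)-s['tcp_pos'])).round(4))
E
python3 - <<'E'
from h import *
print(B('top',189.3,264.5,.03))
inc([.43,-.13,.17],5.7)
E
```

```text
[0.47090285 0.2228056  0.03      ]
now [ 0.2379 -0.5774  0.2296] turn [16.68 -0.02 -0.11] shift [0.0602 0.3405 0.348 ]
```

move_arm:
  increments: [16.7,0,0,0.06,0.34,0.348,0.087,16.7,0,0,0.06,0.34,0.348,0.087,16.7,0,0,0.06,0.34,0.348,0.087,16.7,0,0,0.06,0.34,0.348,0.087,16.7,0,0,0.06,0.34,0.348,0.087,16.7,0,0,0.06,0.34,0.348,0.087,16.7,0,0,0.06,0.34,0.348,0.087,16.7,0,0,0.06,0.34,0.348,0.087,16.7,0,0,0.06,0.34,0.348,0.087,16.7,0,0,0.06,0.34,0.348,0.087,16.7,0,0,0.06,0.34,0.348,0.087,16.7,0,0,0.06,0.34,0.348,0.087]

```text
time_s: 1.1
tcp_pos: [0.4306, -0.1285, 0.1702]
ee_rot: [[-0.0, -0.1, 0.995], [0.0, 0.995, 0.1], [-1.0, 0.0, -0.0]]
wrist_force: [1.2, -0.4, -0.1]
gripper_width: 1.001
```

```bash
python3 - <<'E'
from h import *
inc([.471,.2225,.10],5.7); print(r.sense()['time_s'])
E
```

```text
now [ 0.4306 -0.1285  0.1702] turn [ 0.05 -0.   -0.01] shift [0.0703 0.3452 0.0754]
1.1
```

move_arm:
  increments: [0,0,0,0.07,0.345,0.0755,0.087,0,0,0,0.07,0.345,0.0755,0.087,0,0,0,0.07,0.345,0.0755,0.087,0,0,0,0.07,0.345,0.0755,0.087,0,0,0,0.07,0.345,0.0755,0.087,0,0,0,0.07,0.345,0.0755,0.087,0,0,0,0.07,0.345,0.0755,0.087,0,0,0,0.07,0.345,0.0755,0.087,0,0,0,0.07,0.345,0.0755,0.087,0,0,0,0.07,0.345,0.0755,0.087,0,0,0,0.07,0.345,0.0755,0.087,0,0,0,0.07,0.345,0.0755,0.087]

```text
time_s: 2.1
tcp_pos: [0.4707, 0.2194, 0.1001]
ee_rot: [[-0.001, -0.099, 0.995], [-0.001, 0.995, 0.099], [-1.0, -0.001, -0.001]]
wrist_force: [-0.1, -0.1, -0.2]
gripper_width: 0.999
```

```bash
python3 - <<'E'
from h import *
inc([.471,.2225,.02],5.7)
t=r.capture('scene')[:,:,::-1];cv2.imwrite('pics/s1.png',crop(0,t,350,130,140,130,4))
E
```

```text
now [0.4707 0.2194 0.1001] turn [-0.   -0.08  0.05] shift [0.0801 0.0032 0.0007]
```

View pics/s1.png

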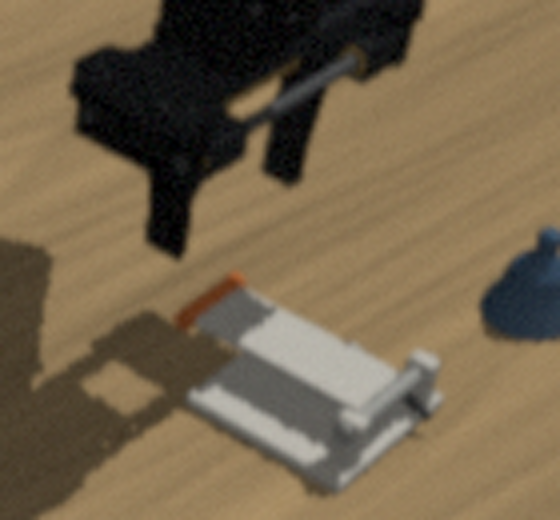

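The gripper is centred above the orange bar (crop (210,300)), with a finger on each side. Going down.

move_arm:
  increments: [0,0,0,0.02,0.003,0.0005,0.087,0,0,0,0.04,0.003,0.0005,0.087,0,0,0,0.055,0.003,0.0005,0.087,0,0,0,0.07,0.003,0.0005,0.087,0,0,0,0.08,0.003,0.0005,0.087,0,0,0,0.08,0.003,0.0005,0.087,0,0,0,0.08,0.003,0.0005,0.04,0,0,0,0.08,0.003,0.0005,0.04,0,0,0,0.08,0.003,0.0005,0.04,0,0,0,0.08,0.003,0.0005,0.04,0,0,0,0.08,0.003,0.0005,0.04,0,0,0,0.08,0.003,0.0005,0.04]

```text
time_s: 3.15
tcp_pos: [0.4716, 0.2231, 0.021]
ee_rot: [[0.001, -0.099, 0.995], [0.001, 0.995, 0.099], [-1.0, 0.001, 0.001]]
wrist_force: [-0.1, -0.1, 0.3]
gripper_width: 0.632
```

```bash
python3 - <<'E'
from h import *
s=r.sense();print(s['gripper_width']*87,s['tcp_pos'],s['wrist_force'])
t=r.capture('scene')[:,:,::-1];cv2.imwrite('pics/s2.png',crop(0,t,350,130,140,130,4))
R=s['ee_rot'];a=np.radians(5.7);ex=np.array([np.cos(a),np.sin(a),0])
for th in (.15,.3,.45,.6,.75,.9,1.05,1.2,1.35,1.5,1.65,1.8,1.88):
    d=.115*((1-np.cos(th))*ex+np.sin(th)*np.array([0,0,1])); print(th,(R.T@d).round(4))
E
```

```text
54.981352630184176 [0.47162809 0.22312005 0.02102257] [-0.05181036 -0.09031428  0.27503232]
0.15 [-0.0172  0.      0.0013]
0.3 [-0.034   0.      0.0052]
0.45 [-0.05    0.      0.0115]
0.6 [-0.0649  0.      0.0201]
0.75 [-0.0784  0.      0.0309]
0.9 [-0.09    0.      0.0436]
1.05 [-0.0997  0.0001  0.0579]
1.2 [-1.071e-01  1.000e-04  7.340e-02]
1.35 [-1.121e-01  1.000e-04  8.990e-02]
1.5 [-1.146e-01  1.000e-04  1.070e-01]
1.65 [-1.145e-01  1.000e-04  1.242e-01]
1.8 [-1.119e-01  1.000e-04  1.412e-01]
1.88 [-1.094e-01  1.000e-04  1.501e-01]
```

View pics/s2.png

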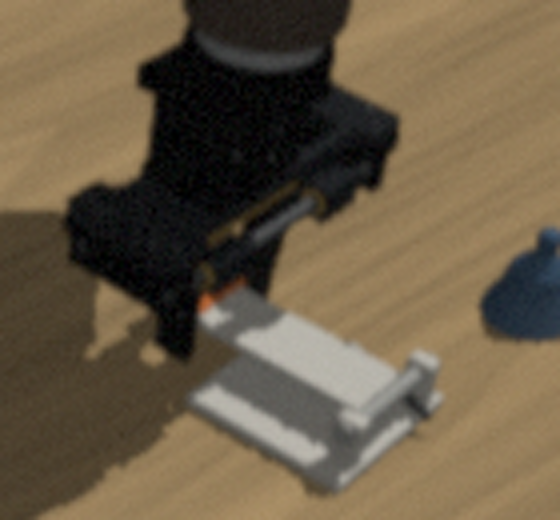

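Still closing (55 mm) around the bar ends at crop (220,295). I'll let it close fully.

move_arm:
  increments: [0,0,0,0,0,0,0.04,0,0,0,0,0,0,0.04,0,0,0,0,0,0,0.04,0,0,0,0,0,0,0.04]

```text
time_s: 3.53
tcp_pos: [0.4715, 0.2226, 0.0208]
ee_rot: [[-0.0, -0.099, 0.995], [-0.001, 0.995, 0.099], [-1.0, -0.001, -0.0]]
wrist_force: [0.4, -4.0, 4.3]
gripper_width: 0.566
```

move_arm:
  increments: [0,0,0,-0.0086,0,0.0003,0.04,0,0,0,-0.0172,0,0.0013,0.04,0,0,0,-0.0257,0,0.003,0.04,0,0,0,-0.034,0,0.0052,0.04,0,0,0,-0.042,0,0.008,0.04,0,0,0,-0.05,0,0.0115,0.04,0,0,0,-0.0576,0,0.0155,0.04,0,0,0,-0.065,0,0.02,0.04,0,0,0,-0.065,0,0.02,0.04]

```text
time_s: 4.28
tcp_pos: [0.4919, 0.2251, 0.0872]
ee_rot: [[0.001, -0.099, 0.995], [0.001, 0.995, 0.099], [-1.0, 0.001, 0.001]]
wrist_force: [-0.9, -0.8, -2.0]
gripper_width: 0.567
```

```bash
python3 - <<'E'
from h import *
s=r.sense();print(s['gripper_width']*87,s['tcp_pos'],s['wrist_force'])
t=r.capture('scene')[:,:,::-1];cv2.imwrite('pics/s3.png',crop(0,t,350,130,140,130,4))
E
```

```text
49.304035769412856 [0.49192957 0.22514047 0.08716393] [-0.92453848 -0.77704231 -2.04463358]
```

View pics/s3.png

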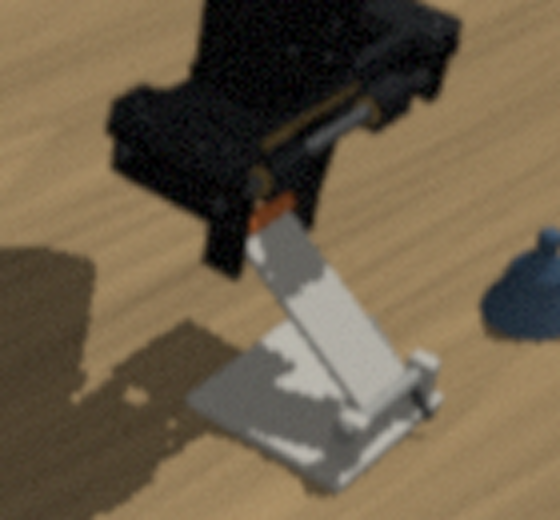

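The bar is held between the fingers at crop (270,212), with the leaf at about 0.6 rad. I'll keep following the arc.

move_arm:
  increments: [0,0,0,-0.009,0,0.007,0.04,0,0,0,-0.0175,0,0.015,0.04,0,0,0,-0.025,0,0.0236,0.04,0,0,0,-0.0318,0,0.033,0.04,0,0,0,-0.0375,0,0.0428,0.04,0,0,0,-0.042,0,0.0534,0.04,0,0,0,-0.0458,0,0.0642,0.04,0,0,0,-0.0483,0,0.0755,0.04,0,0,0,-0.0496,0,0.087,0.04,0,0,0,-0.05,0,0.0984,0.04,0,0,0,-0.049,0,0.11,0.04,0,0,0,-0.047,0,0.121,0.04]

```text
time_s: 5.33
tcp_pos: [0.6137, 0.2407, 0.134]
ee_rot: [[0.006, -0.101, 0.995], [0.006, 0.995, 0.101], [-1.0, 0.006, 0.006]]
wrist_force: [-0.5, 7.7, 0.8]
gripper_width: 0.568
```

```bash
python3 - <<'E'
from h import *
s=r.sense();print(s['gripper_width']*87,s['tcp_pos'],s['wrist_force'])
t=r.capture('scene')[:,:,::-1];cv2.imwrite('pics/s4.png',crop(0,t,350,90,140,150,4))
E
```

```text
49.37888344824492 [0.61365051 0.24068906 0.13401443] [-0.47917847  7.72198778  0.78239534]
```

View pics/s4.png

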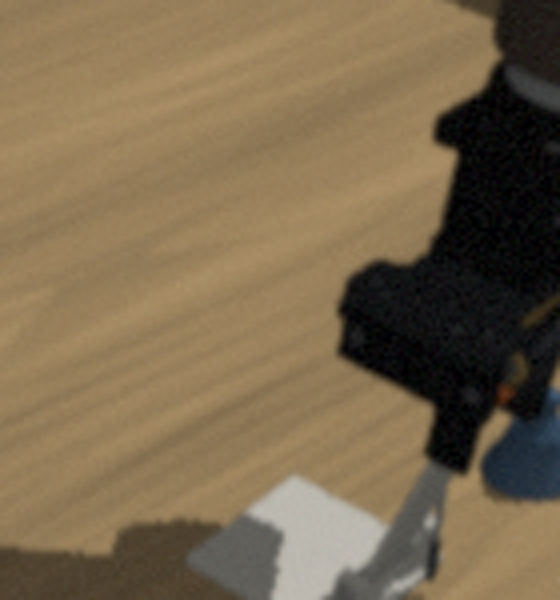

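At about 1.8 rad, past the centre. Opening, then straight up.

move_arm:
  increments: [0,0,0,0,0,0,0.08,0,0,0,0,0,0,0.08,0,0,0,0,0,0,0.08,0,0,0,0,0,0,0.08,0,0,0,0,0,0,0.08,0,0,0,0,0,0,0.08,0,0,0,-0.02,0,0,0.08,0,0,0,-0.04,0,0,0.08,0,0,0,-0.06,0,0,0.08,0,0,0,-0.08,0,0,0.08]

```text
time_s: 6.22
tcp_pos: [0.6116, 0.2365, 0.2134]
ee_rot: [[-0.0, -0.099, 0.995], [-0.0, 0.995, 0.099], [-1.0, -0.0, -0.0]]
wrist_force: [0.6, 0.1, 0.7]
gripper_width: 0.92
```

```bash
python3 - <<'E'
from h import *
inc([.50,0.05,.20],-19.4)
t=r.capture('scene')[:,:,::-1];a=crop(0,t,350,100,140,160,3.5)
t=r.capture('top')[:,:,::-1];b=crop(0,t,130,150,90,160,3.5)
cv2.imwrite('pics/s5.png',np.hstack([a,b]))
E
```

```text
now [0.6116 0.2365 0.2134] turn [ 2.508e+01 -2.000e-02  2.000e-02] shift [ 0.0135 -0.1746 -0.1295]
```

View pics/s5.png

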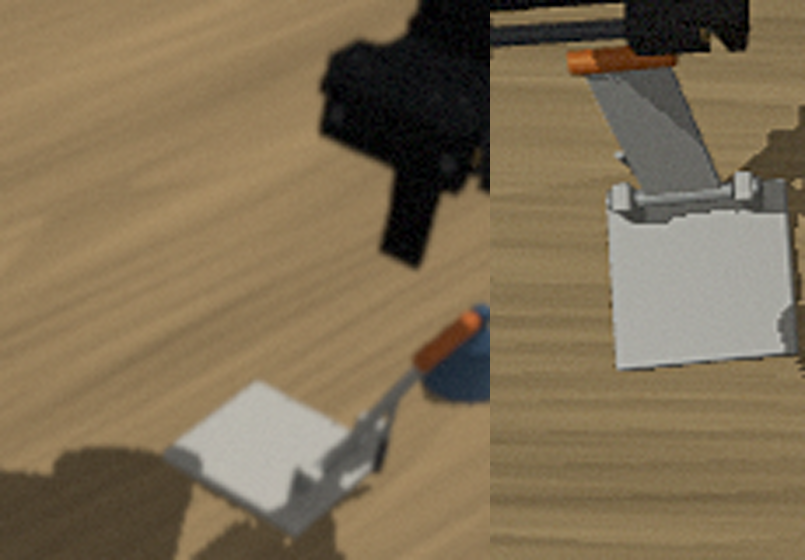

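The leaf is open and free: bar at crop (450,340), fingers clear of it. Next the organizer.

```bash
python3 - <<'E'
from fit import *
inc([.491,-.022,.12],-19.4)
S=[('top',(-50,50,8),(166.4,255.2)),('top',(-50,-50,8),(217.7,250.5)),('top',(50,50,8),(163.5,204.1)),('top',(50,-50,8),(214,202)),('scene',(-50,50,8),(423.5,208.8)),('scene',(-50,-50,8),(397,229.8))]
fit(S,[.54,.23,.1])
fit(S[:2]+S[4:5],[.54,.23,.1])
E
```

```text
now [0.6136 0.2374 0.2171] turn [25.11  0.4  -0.25] shift [ 0.0953 -0.2462 -0.1486]
[0.5462 0.2309] 7.17
[[-0.3, -0.2], [0.3, -0.4], [-0.1, 0.6], [0.6, -2.0], [0.2, -1.5], [-0.5, -2.0]]
[0.5459 0.2301] 6.65
[[-0.2, -0.3], [0.5, -0.0], [0.1, -1.4]]
```

move_arm:
  increments: [25,0,0,0.02,-0.246,-0.1485,0.08,25,0,0,0.03,-0.246,-0.1485,0.08,25,0,0,0.04,-0.246,-0.1485,0.08,25,0,0,0.06,-0.246,-0.1485,0.08,25,0,0,0.08,-0.246,-0.1485,0.08,25,0,0,0.095,-0.246,-0.1485,0.08,25,0,0,0.095,-0.246,-0.1485,0.08,25,0,0,0.095,-0.246,-0.1485,0.08,25,0,0,0.095,-0.246,-0.1485,0.08,25,0,0,0.095,-0.246,-0.1485,0.08,25,0,0,0.095,-0.246,-0.1485,0.08]

```text
time_s: 7.23
tcp_pos: [0.4894, -0.0222, 0.1181]
ee_rot: [[0.002, 0.33, 0.944], [0.0, 0.944, -0.33], [-1.0, 0.001, 0.002]]
wrist_force: [-0.2, 0.5, 0.5]
gripper_width: 0.918
```

```bash
python3 - <<'E'
from h import *
t=r.capture('scene')[:,:,::-1];a=crop(0,t,250,150,120,150,4)
cv2.imwrite('pics/s6.png',a)
inc([.491,-.022,.012],-19.4);print(r.sense()['time_s'])
E
```

```text
now [ 0.4896 -0.0218  0.1183] turn [ 0.15  0.11 -0.06] shift [0.1063 0.0002 0.0011]
7.2833
```

View pics/s6.png

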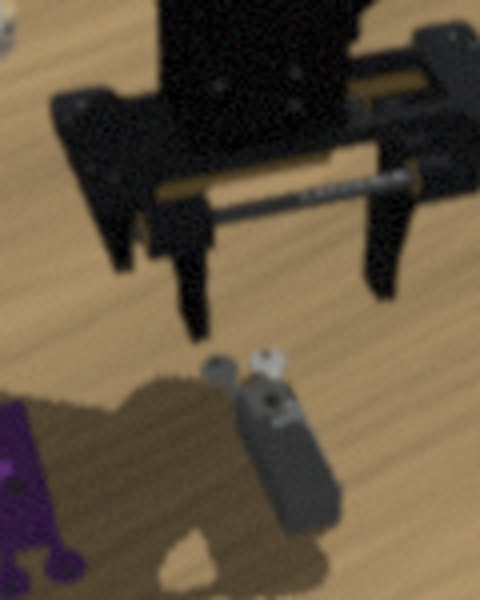

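move_arm:
  increments: [0,0,0,0.03,0,0.001,0.07,0,0,0,0.055,0,0.001,0.07,0,0,0,0.075,0,0.001,0.07,0,0,0,0.092,0,0.001,0.07,0,0,0,0.106,0,0.001,0.07,0,0,0,0.106,0,0.001,0.07,0,0,0,0.106,0,0.001,0.02,0,0,0,0.106,0,0.001,0.02,0,0,0,0.106,0,0.001,0.02,0,0,0,0.106,0,0.001,0.02,0,0,0,0.106,0,0.001,0.02,0,0,0,0.106,0,0.001,0.02]

```text
time_s: 8.28
tcp_pos: [0.4896, -0.0229, 0.0121]
ee_rot: [[0.001, 0.331, 0.944], [0.0, 0.944, -0.331], [-1.0, 0.001, 0.001]]
wrist_force: [0.4, 1.1, 0.1]
gripper_width: 0.435
```

move_arm:
  increments: [0,0,0,0,0,0,0.02,0,0,0,0,0,0,0.02,0,0,0,0,0,0,0.02,0,0,0,0,0,0,0.02,0,0,0,0,0,0,0.02]

```text
time_s: 8.7
tcp_pos: [0.4896, -0.0229, 0.0119]
ee_rot: [[0.001, 0.331, 0.944], [0.0, 0.944, -0.331], [-1.0, 0.0, 0.001]]
wrist_force: [0.4, 1.9, 4.2]
gripper_width: 0.343
```

```bash
python3 - <<'E'
from h import *
t=r.capture('scene')[:,:,::-1];a=crop(0,t,250,150,120,150,4)
cv2.imwrite('pics/s7.png',a)
s=r.sense();print(s['tcp_pos'],s['wrist_force'],s['gripper_width']*87)
E
```

```text
[ 0.48967235 -0.02286605  0.01191359] [-0.36079963  0.30042506  5.29750449] 29.747906423120902
```

View pics/s7.png

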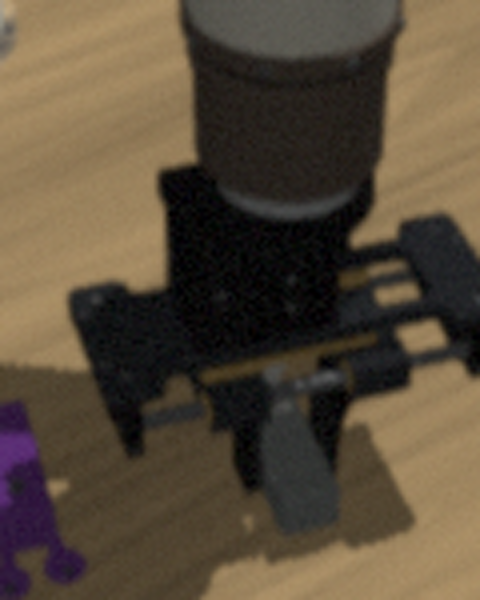

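move_arm:
  increments: [0,0,0,-0.02,0,0,0.02,0,0,0,-0.04,0,0,0.02,0,0,0,-0.06,0,0,0.02,0,0,0,-0.08,0,0,0.02,0,0,0,-0.1,0,0,0.02,0,0,0,-0.1,0,0,0.02]

```text
time_s: 9.25
tcp_pos: [0.4913, -0.0227, 0.1145]
ee_rot: [[0.006, 0.33, 0.944], [0.001, 0.944, -0.33], [-1.0, 0.003, 0.006]]
wrist_force: [1.0, 0.3, -1.3]
gripper_width: 0.345
```

```bash
python3 - <<'E'
from h import *
inc([.533,.2287,.11],6)
E
```

```text
now [ 0.4913 -0.0227  0.1145] turn [-25.28   0.36  -0.11] shift [ 0.0051  0.2511 -0.0437]
```

move_arm:
  increments: [-4,0,0,0.003,0.02,-0.0035,0.02,-8,0,0,0.003,0.05,-0.009,0.02,-12,0,0,0.003,0.085,-0.015,0.02,-16,0,0,0.003,0.12,-0.021,0.02,-20,0,0,0.003,0.155,-0.027,0.02,-23,0,0,0.003,0.185,-0.032,0.02,-25.3,0,0,0.003,0.21,-0.037,0.02,-25.3,0,0,0.003,0.235,-0.041,0.02,-25.3,0,0,0.003,0.251,-0.0435,0.02,-25.3,0,0,0.003,0.251,-0.0435,0.02,-25.3,0,0,0.003,0.251,-0.0435,0.02]

```text
time_s: 10.17
tcp_pos: [0.5305, 0.2283, 0.107]
ee_rot: [[-0.003, -0.105, 0.994], [-0.002, 0.994, 0.105], [-1.0, -0.001, -0.003]]
wrist_force: [0.1, -0.4, -0.9]
gripper_width: 0.343
```

```bash
python3 - <<'E'
from h import *
t=r.capture('scene')[:,:,::-1];a=crop(0,t,350,100,140,160,3.5)
t=r.capture('top')[:,:,::-1];b=crop(0,t,130,150,90,160,3.5)
cv2.imwrite('pics/s8.png',np.hstack([a,b]))
inc([.533,.2287,.045],6)
E
```

```text
now [0.5305 0.2271 0.1076] turn [-0.07 -0.13  0.06] shift [0.0626 0.0014 0.0028]
```

View pics/s8.png

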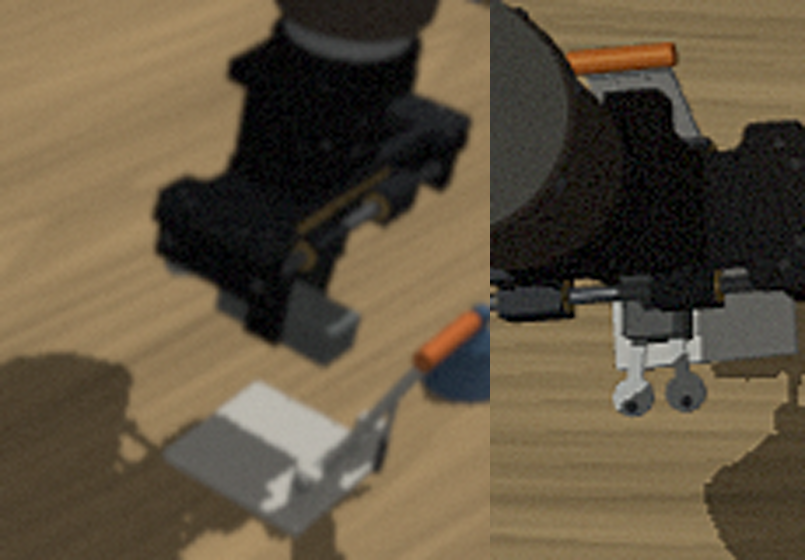

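The block is level in the jaws, with the keys away from the open leaf. Lowering to just above the plate.

move_arm:
  increments: [0,0,0,0.02,0.0012,0.0026,0.02,0,0,0,0.04,0.0012,0.0026,0.02,0,0,0,0.055,0.0012,0.0026,0.02,0,0,0,0.068,0.0012,0.0026,0.02,0,0,0,0.075,0.0012,0.0026,0.02,0,0,0,0.075,0.0012,0.0026,0.02,0,0,0,0.075,0.0012,0.0026,0.02]

```text
time_s: 10.85
tcp_pos: [0.5339, 0.2291, 0.0337]
ee_rot: [[-0.0, -0.104, 0.995], [-0.0, 0.995, 0.104], [-1.0, -0.0, -0.0]]
wrist_force: [0.5, 0.2, -1.3]
gripper_width: 0.339
```

```bash
python3 - <<'E'
from h import *
t=r.capture('scene')[:,:,::-1];a=crop(0,t,360,150,120,120,4)
t=r.capture('top')[:,:,::-1];b=crop(0,t,140,180,80,120,4)
cv2.imwrite('pics/s9.png',np.hstack([a,b]))
inc([.533,.2287,.0205],6)
E
```

```text
now [0.5344 0.2298 0.0346] turn [-0.02  0.1  -0.05] shift [ 0.0141 -0.001  -0.0015]
```

View pics/s9.png

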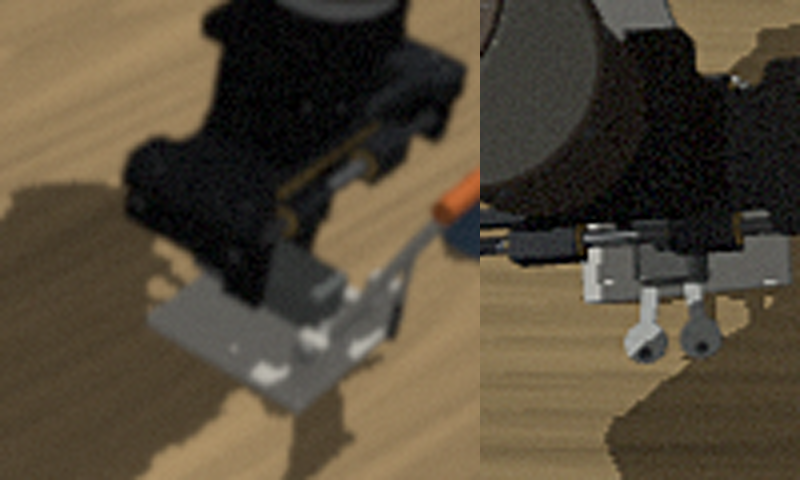

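move_arm:
  increments: [0,0,0,0.005,-0.0006,-0.001,0.02,0,0,0,0.009,-0.0006,-0.001,0.02,0,0,0,0.012,-0.0006,-0.001,0.02,0,0,0,0.0135,-0.0006,-0.001,0.02,0,0,0,0.0135,-0.0006,-0.001,0.02,0,0,0,0.0135,-0.0006,-0.001,0.02]

```text
time_s: 11.45
tcp_pos: [0.5328, 0.2292, 0.02]
ee_rot: [[0.0, -0.105, 0.995], [0.0, 0.995, 0.105], [-1.0, 0.0, 0.0]]
wrist_force: [0.0, -0.4, -1.7]
gripper_width: 0.343
```

move_arm:
  increments: [0,0,0,0.0005,0,0,0.02,0,0,0,0.0005,0,0,0.06,0,0,0,0.0005,0,0,0.06,0,0,0,0.0005,0,0,0.06,0,0,0,0.0005,0,0,0.06,0,0,0,0.0005,0,0,0.06,0,0,0,-0.02,0,0,0.06,0,0,0,-0.05,0,0,0.06,0,0,0,-0.08,0,0,0.06,0,0,0,-0.11,0,0,0.06,0,0,0,-0.14,0,0,0.06,0,0,0,-0.14,0,0,0.06]

```text
time_s: 12.45
tcp_pos: [0.5362, 0.231, 0.1671]
ee_rot: [[0.012, -0.106, 0.994], [0.006, 0.994, 0.106], [-1.0, 0.005, 0.012]]
wrist_force: [-0.1, 0.3, -0.0]
gripper_width: 0.687
```

```bash
python3 - <<'E'
from h import *
print(r.sense()['tcp_pos']);inc([.45,.0,.25],6)
E
```

```text
[0.53622543 0.23097349 0.16711621]
now [0.5362 0.231  0.1671] turn [ 0.07  0.7  -0.3 ] shift [-0.0854 -0.2201 -0.1092]
```

move_arm:
  increments: [0,0,0,-0.085,-0.22,-0.11,0.06,0,0,0,-0.085,-0.22,-0.11,0.06,0,0,0,-0.085,-0.22,-0.11,0.06,0,0,0,-0.085,-0.22,-0.11,0.06,0,0,0,-0.085,-0.22,-0.11,0.06,0,0,0,-0.085,-0.22,-0.11,0.06,0,0,0,-0.085,-0.22,-0.11,0.06,0,0,0,-0.085,-0.22,-0.11,0.06,0,0,0,-0.085,-0.22,-0.11,0.06]

```text
time_s: 13.2
tcp_pos: [0.4464, -0.0014, 0.2452]
ee_rot: [[0.001, -0.103, 0.995], [0.001, 0.995, 0.103], [-1.0, 0.001, 0.001]]
wrist_force: [0.4, 0.3, -1.2]
gripper_width: 0.689
```

```bash
python3 - <<'E'
from h import *
t=r.capture('scene')[:,:,::-1];cv2.imwrite('pics/fs.png',t);a=crop(0,t,380,160,90,100,4.5)
t=r.capture('top')[:,:,::-1];cv2.imwrite('pics/ft.png',t);b=crop(0,t,150,170,80,100,4.5)
cv2.imwrite('pics/s10.png',np.hstack([a,b]))
E
```

```text
(no output)
```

View pics/s10.png

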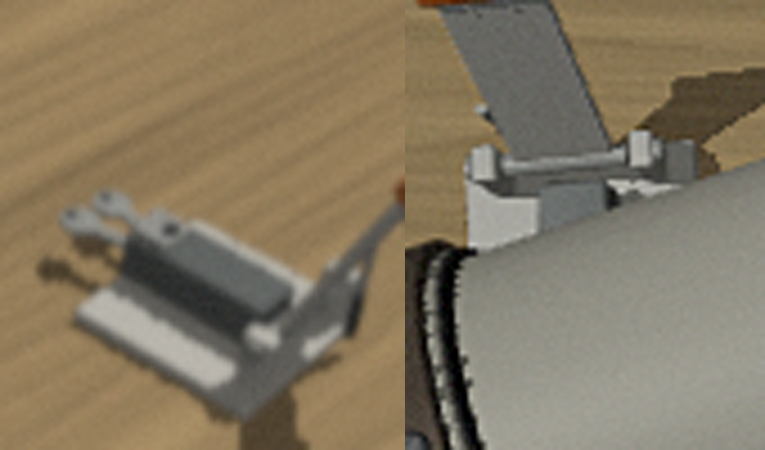

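View pics/ft.png

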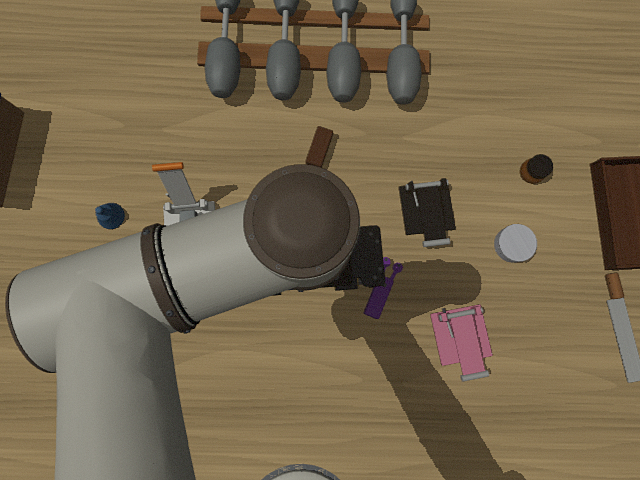

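The elbow hides the plate in the top view (around pixel (200,240)). Moving farther right to check.

move_arm:
  increments: [0,0,0,-0.02,-0.35,-0.03,0.06,0,0,0,-0.02,-0.35,-0.03,0.06,0,0,0,-0.02,-0.35,-0.03,0.06,0,0,0,-0.02,-0.35,-0.03,0.06,0,0,0,-0.02,-0.35,-0.03,0.06,0,0,0,-0.02,-0.35,-0.03,0.06,0,0,0,-0.02,-0.35,-0.03,0.06,0,0,0,-0.02,-0.35,-0.03,0.06,0,0,0,-0.02,-0.35,-0.03,0.06,0,0,0,-0.02,-0.35,-0.03,0.06]

```text
time_s: 14.13
tcp_pos: [0.454, -0.3553, 0.2629]
ee_rot: [[-0.003, -0.101, 0.995], [0.0, 0.995, 0.101], [-1.0, 0.001, -0.003]]
wrist_force: [0.4, 0.7, -0.2]
gripper_width: 0.688
```

```bash
python3 - <<'E'
from h import *
t=r.capture('scene')[:,:,::-1];cv2.imwrite('pics/gs.png',t);a=crop(0,t,380,160,90,100,4.5)
t=r.capture('top')[:,:,::-1];cv2.imwrite('pics/gt.png',t);b=crop(0,t,150,190,80,100,4.5)
cv2.imwrite('pics/s11.png',np.hstack([a,b]))
E
```

```text
(no output)
```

View pics/s11.png

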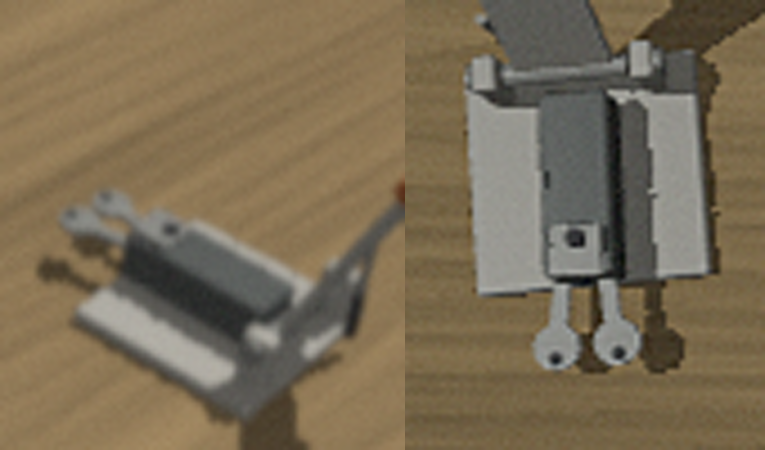

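View pics/gt.png

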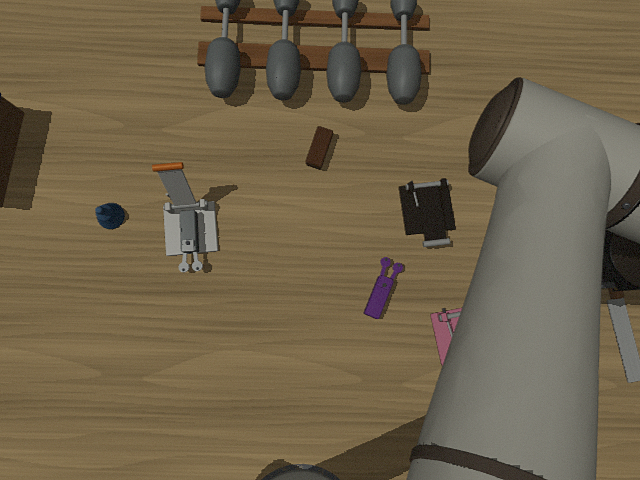

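```bash
python3 - <<'E'
from fit import *
h=.39
O=[('top',(40,15,34),(179.4-h,211.6-h)),('top',(40,-15,34),(195-h,210.2-h)),('top',(-40,15,34),(181-h,251-h)),('top',(-40,-15,34),(195.8-h,250.3-h))]
S=[('top',(-50,50,8),(166.1-h,255.2-h)),('top',(-50,-50,8),(218.1-h,250.8-h)),('top',(50,50,8),(163.5,204.1)),('top',(50,-50,8),(214,202))]
o=fit(O,[.53,.23,.1]);s=fit(S,[.54,.23,.1])
for y in (s[2],o[2],np.radians(5.7)):
    c,n=np.cos(y),np.sin(y);d=o[:2]-s[:2];print('org in stand mm',np.round([1e3*(c*d[0]+n*d[1]),1e3*(-n*d[0]+c*d[1])],1))
E
```

```text
[0.5355 0.2296] 5.64
[[-0.2, -1.1], [0.1, -0.7], [-0.6, 1.0], [0.7, 0.6]]
[0.5457 0.2314] 6.46
[[-0.3, 0.1], [-0.3, 0.2], [-0.0, 0.5], [0.7, -1.4]]
org in stand mm [-10.3  -0.6]
org in stand mm [-10.3  -0.8]
org in stand mm [-10.3  -0.7]
```

The organizer sits within about 2 mm of the seat point and lies flat. Last I'll check the leaf angle, then hand in.

```bash
python3 - <<'E'
from h import *
a=np.radians(6);ex=np.array([np.cos(a),np.sin(a),0]);H=np.array([.5459,.2305,.03])+.04*ex
for th in (1.6,1.8,1.95): print(th,P('top',[H+.115*(-np.cos(th)*ex+np.sin(th)*np.array([0,0,1]))]),P('scene',[H+.115*(-np.cos(th)*ex+np.sin(th)*np.array([0,0,1]))]))
g=cv2.imread('pics/gt.png').astype(int);m=(g[:,:,2]-g[:,:,0]>90);m[:, 230:]=0
print('bar top',np.argwhere(m).mean(0)[::-1],m.sum())
print(r.sense()['time_s']); r.finish_job()
E
```

```text
1.6 [[169.36427971 186.91311813]] [[460.1451591  184.50845311]]
1.8 [[169.44748152 174.35907655]] [[470.14523244 190.9897204 ]]
1.95 [[170.0285849  165.97211668]] [[477.10669791 197.05954001]]
bar top [166.65868263 165.88023952] 167
14.2333
the job is handed in; nothing more can be done
```

The white stand's backrest is open and staying up by itself. The grey organizer lies flat on the bare part of its base plate, and the job is handed in at 14.2 s.

- **Backrest:** I pinched the orange crossbar by its ends, swung it to about 1.8 rad and let go. In the last top image the bar is at row 166, which matches the 1.95 rad stop. Its column reads about 3 px off the prediction.
- **Organizer:** It sits with its keys away from the backrest. By the top-view fit its centre is at x = −10.3, y = −0.7 mm on the stand, against the wanted −12, 0. That is about 2 mm off, within what the cameras can resolve, and it is turned less than 1° from the stand.
- **Rest of the scene:** In the last top picture the black stand is still folded, and the purple organizer and the wooden applicator have not moved. The arm was clear of everything. Only part of the pink stand was visible behind the arm; I never went near it.
- **Disagreement:** In the first pose fit, some plate corners in the scene camera were up to 3 px off. I relied on the top view for those.

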